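Dial open the stone box

TASK

Unlock the blue strongbox with its dial: turn the dial left to two, then right to four, then left to one, stopping for a moment squarely on each of these marks. Then slide the lid fully open by its handle, with the dial left on one, and do not disturb the loose things beside the box.

Things in the scene. Friction and masses are not known exactly. Their poses are not given: they have to be found in the camera images.
- strongbox: Low blue steel box fixed to the bench, 140 (its x) x 250 (its y) x 68 mm high. Origin: centre of its underside; z up, +x away from the robot, +y to its left. The right half (-y) of its top is a dark deck, 68 mm up, with the dial, its upright axis at (0, -65) mm. The left half is closed by the aluminium lid, which slides left; inside stands a glass bowl 36 mm high, which stays there.
- dial (a joint): Angle of the dial (rad), growing as it turns left (anticlockwise from above); stops at -1.2 and 1.2. The pointer lies along the box's +x at 0. It stands on one at 0.90, two at 0.45, three at 0, four at -0.45, five at -0.90. It starts near five, turns with slight friction (0.06 N m) and stays where it is left.
- dial_pointer (a point): Tip of the dial's red pointer, 36 mm from its axis. Round the far half of the dial the deck bears five fixed marks of white pips as on dice, 56 mm from the axis, each with a short tick: from left to right one, two, three, four, five pips, 0.45 rad apart, three straight away along the box's +x.
- dial_grip (a point): Point on the dial's axis at the height to grip, 92 mm above the bench; its x runs along the bar grip to the pointer end, z up. The black bar grip is 56 mm long, 18 mm thick, flat top 105 mm above the bench, with a red line on its pointer end. It stands on a round aluminium flange, 72 mm in diameter, top 74 mm above the bench.
- lid (a joint): Travel of the lid (m): 0 shut, growing as it slides along the box's +y (left, away from the dial) to its stop at 0.085. About 2 N of friction; stays where it is left. It is locked by a pin in a slotted ring under the dial and can leave its shut place only while the dial stands within about 0.17 rad of one.
- lid_handle (a point): Middle of the round bar of the lid's bridge handle, 93 mm above the bench. The bar runs along the box's x (72 mm between the middles of its posts), 12 mm in diameter, its top 99 mm above the bench and 31 mm above the lid. The point moves with the lid and has the box's axes. With the lid shut it is 127 mm from the dial's axis.
- bench_block: Loose bystander: polished square steel bench block 64 x 64 x 20 mm beyond the box. Origin at the centre of its underside.
- flux_tin: Loose bystander: round tin 63 mm in diameter, 24 mm high, with a yellowish lid, at the right of the box. Origin at the centre of its underside.
- matchbox: Loose bystander: blue and yellow matchbox 54 x 37 x 16 mm at the right of the box, nearer to the robot. Origin at the centre of its underside.

How it is judged (in metres and radians):
On the way, in this order (a step that is already met when the one before it is completed fails the run):
1. the dial has been turned left and stopped on two, the lid shut (value of joint dial between 0.33 and 0.57 rad and velocity of joint dial between -0.15 and 0.15 rad/s and value of joint lid below 0.01 m), for 0.2 s.
2. the dial has been turned right and stopped on four, the lid shut (value of joint dial between -0.57 and -0.33 rad and velocity of joint dial between -0.15 and 0.15 rad/s and value of joint lid below 0.01 m), for 0.2 s.
3. the dial has been turned left and stopped on one, the lid shut (value of joint dial between 0.78 and 1.02 rad and velocity of joint dial between -0.15 and 0.15 rad/s and value of joint lid below 0.01 m), for 0.2 s.
4. the lid has been slid fully open (value of joint lid above 0.077 m), for 0.2 s.
At the end, for the whole second after the job is handed in: The lid rests fully open (at least 77 of its 85 mm), the dial still stands on one (within 0.2 rad), the bench block, tin and matchbox are within 20 mm of their places. On the way the dial stopped (0.2 s, within 0.12 rad) on two, four, one, the lid shut (value of joint lid above 0.077 m and value of joint dial between 0.7 and 1.1 rad and velocity of joint lid between -0.01 and 0.01 m/s and distance of each of bench_block, flux_tin, matchbox from where it was at the start of the episode below 0.02 m); the robot touches nothing.
It fails at once if the square steel bench block is pushed away from its place (distance of bench_block from where it was at the start of the episode above 0.02 m).
It fails at once if the round tin is pushed away from its place (distance of flux_tin from where it was at the start of the episode above 0.02 m).
It fails at once if the matchbox is pushed away from its place (distance of matchbox from where it was at the start of the episode above 0.02 m).
It also fails if it takes over 51 s, if anything falls off the work surface, if the arm or the gripper's body presses on something with over 40 N, if the wrist force passes 120 N, or if a joint passes its speed limit or range.

ROBOT

A 7-joint arm with a two-finger parallel gripper is mounted at the origin on a cart in front of the work surface, level with it; the furniture and walls round the work are solid. World frame = base frame: x ahead of the robot, y to its left, z up, the work surface at z = 0. Lengths are in mm, angles in rad, forces in N, time in s.
With the tool pointing down it reaches from about 425 to 950 mm from the base axis. Payload 4.7 kg.
Tool frame: the origin (TCP) lies at the very end of the fingers, on their centre line; the grasp point (between the pads) lies 19 mm behind it; z points along the fingers, y is the line along which they close (so a half turn about z gives the same grasp; the last joint's range is limited). The gripper opens to 85 mm and grips with 20 to 120 N. Pads are 22 mm wide; open, the fingers measure 114 mm over their backs; the gripper's body (76 mm by 85 mm) begins 54 mm behind the grasp point. The pads swing forward as they close: fully open they stand 13 mm farther back than shut.
Start: joints at [-1.209, 0.469, -0.049, 1.532, 0.024, 1.141, -0.082], TCP at [257.088, 624.143, 231.335] pointing down, gripper open.
Joint ranges: [-2.59, 2.59], [-0.33, 1.99], [-1.39, 1.29], [0.1, 2.45], [-1.04, 4.18], [0.21, 1.99], [-2.66, 2.66]. Speed limits (rad/s): [2.57, 2.57, 3.14, 3.14, 3.14, 3.14, 3.14].

INTERFACE

Orientations are given as a rotation vector (axis times angle).
In Python, from cell import arm gives the robot as it stands.
- The arm moves only by the tool send_rows, never from a script. Its argument "targets" is a list of rows, each an object with "rotation": the turn, a rotation vector about the tool's x, y, z in rad, a list of three; "slide": the shift along the tool's x, y, z in mm, a list of three; "jaw": the finger opening in mm, from 0 to 85.4. A call has 1 to 10 rows; each row shifts and turns the commanded pose from where the row before left it, along the tool's axes as they then stand; what a row does not reach is not made up. A row lasts 1/12 s, in which the tool goes at most 41.7 mm and 7.16 degrees, less where a joint would pass 70% of its speed; a pose out of reach is approached as far as the arm can. A call with a gripper value outside its range is refused whole. The fingers move at their own pace and stop on an object; "force" is the grip in N (left out, the last holds). Time passes only in rows, so rows that do not move let the fingers close. It gives the time, the measured TCP pose, the force, the opening and the grip force at its end, in the units of the state.
- arm.sense(): the state, without advancing time (a new reading comes with each control period).
- arm.read_camera(name): name is "side" or "top" or "wrist"; returns the picture (420x560x3 uint8, blue, green, red); there is no depth.
- arm.camera_model(name): a dict with "fov_y" (degrees; the focal length in pixels is half the picture's height over the tangent of half this angle, whatever the lens; pixels are square), "cx", "cy" (the principal point, pixels), "view" (4x4, takes a point from world to camera coordinates); the wrist camera has in their place "tool_from_camera" (4x4, takes a point from camera to tool coordinates, whose origin is the TCP and whose axes are the flange's). Camera axes: x right, y down, z forward; pixel columns grow to the right and rows downward; lengths in mm; the calibration is good to about 2 mm. A picture is of the moment at which its call begins: read the wrist's pose just before it. camera_model takes no time and is no camera call.
- arm.sign_off(): hands the job in; it is judged then, once.
The state is a dict: "clock": time; "q": joint angles; "joint_vel": joint speeds; "joint_efforts": joint torques, N m; "position": TCP position; "tool_rot": TCP orientation; "contact_force": force on the tool from outside, world axes, zero at the start; "torque": the same for the moment, N m; "gripper_width": finger opening in mm; "grip_force": force on a finger pad.
Only numpy, scipy, OpenCV 4.12 (cv2) and the standard library are available. Lean on these libraries where they do the work, as an engineer would, in place of code of your own. Each camera call takes 0.05 s, during which the arm holds its last target. There are 200 camera calls.

## Working session

There is one attempt and no reset: what is moved stays moved. The work goes in short steps, Python scripts to look and compute and a tool call to move; the robot and the scene stay as the last step left them, time stands still between calls to the robot, and variables do not carry over. Pictures are saved under pics/ and viewed, at most 10 in all, crops included, and the job is handed in when it is done.

Besides the shell and the picture viewer there is one more tool, called after "Call:" in YAML: its name, and indented under it one key for each argument. send_rows: Moves the arm, as the interface text tells. Its arguments: {"type":"object","properties":{"targets":{"type":"array"},"force":{"type":"number"}},"required":["targets"]}

```bash
mkdir -p pics; ls
python3 - <<'E'
from cell import arm
import cv2,numpy as np
np.set_printoptions(precision=4,suppress=True)
s=arm.sense();print(s)
for n in("top","side"):
    m=arm.camera_model(n);print(n,m);cv2.imwrite(f"pics/{n}0.png",arm.read_camera(n))
print(arm.camera_model("wrist"))
E
```

```text
pics
{'clock': 0.0, 'q': array([-1.2089,  0.4694, -0.0486,  1.5337,  0.0241,  1.141 , -0.0823]), 'joint_vel': array([-0.0009, -0.0002,  0.0014,  0.0013, -0.0005, -0.0004,  0.0013]), 'joint_efforts': array([  0.0006, -51.0311,  -0.0465, -23.7714,   0.0107,   0.0077,
        -0.    ]), 'position': array([256.8791, 623.5606, 230.2564]), 'tool_rot': array([-0.6098, -3.0815,  0.0031]), 'contact_force': array([-0.4303, -0.3791,  0.0376]), 'torque': array([ 0.048 ,  0.0004, -0.0003]), 'grip_force': 0.0, 'gripper_width': 85.42554861835653}
top {'fov_y': 55.35669428171712, 'cx': 279.4179020862477, 'cy': 206.85708960167005, 'view': array([[ -0.0161,  -0.9998,  -0.0078, 110.5234],
       [ -0.998 ,   0.0166,  -0.0603, 572.4564],
       [  0.0604,   0.0068,  -0.9982, 910.4719],
       [  0.    ,   0.    ,   0.    ,   1.    ]])}
side {'fov_y': 52.868624783062536, 'cx': 278.2860613000717, 'cy': 204.95753456178915, 'view': array([[   0.969 ,   -0.2466,   -0.0159, -539.4837],
       [  -0.1522,   -0.5449,   -0.8246,  243.0666],
       [   0.1946,    0.8015,   -0.5655,  700.8109],
       [   0.    ,    0.    ,    0.    ,    1.    ]])}
{'fov_y': 70.43001957521858, 'cx': 282.5499088620629, 'cy': 208.37025004400687, 'tool_from_camera': array([[  -0.0002,   -0.9492,   -0.3146,   80.1333],
       [   1.    ,   -0.0002,    0.    ,    0.1458],
       [  -0.0001,   -0.3146,    0.9492, -141.8036],
       [   0.    ,    0.    ,    0.    ,    1.    ]])}
```

View pics/top0.png

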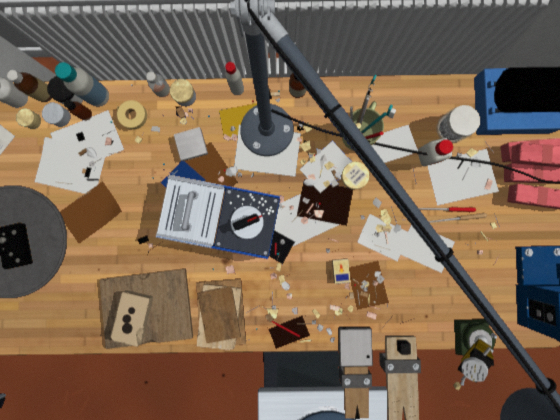

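View pics/side0.png

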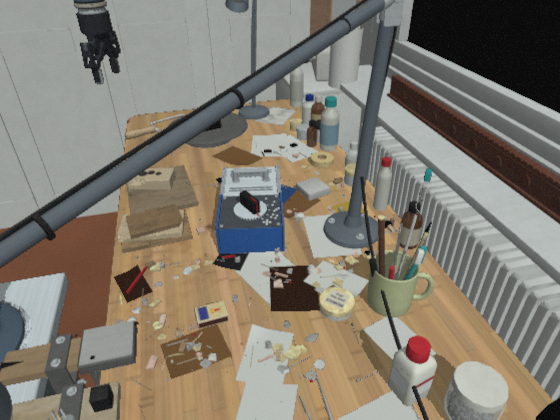

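Top view: the box is centred near (218,217), with the dial at (247,222) and the handle at (182,210). The block is at (190,143), the tin at (356,175) and the matchbox at (342,271). The side view shows the dial at (250,203), with the lamp post behind and to the right.

```bash
cat > h.py <<'E'
from cell import arm
import cv2,numpy as np
from scipy.spatial.transform import Rotation as R
np.set_printoptions(precision=4,suppress=True)
def K(m): f=210/np.tan(np.radians(m["fov_y"]/2)); return f
def cam(n,s=None):
    m=arm.camera_model(n)
    if n=="wrist":
        T=np.eye(4);T[:3,:3]=R.from_rotvec(s["tool_rot"]).as_matrix();T[:3,3]=s["position"]
        P=T@m["tool_from_camera"]
    else: P=np.linalg.inv(m["view"])
    return K(m),m["cx"],m["cy"],P
def ray(c,uv):
    f,cx,cy,P=c;d=P[:3,:3]@np.array([(uv[0]-cx)/f,(uv[1]-cy)/f,1]);return P[:3,3],d/np.linalg.norm(d)
def plane(c,uv,z):
    o,d=ray(c,uv);return o+d*(z-o[2])/d[2]
def proj(c,p):
    f,cx,cy,P=c;q=np.linalg.inv(P)@np.append(p,1);return np.array([f*q[0]/q[2]+cx,f*q[1]/q[2]+cy])
def tri(rs):
    A=np.zeros((3,3));b=np.zeros(3)
    for o,d in rs: M=np.eye(3)-np.outer(d,d);A+=M;b+=M@o
    x=np.linalg.solve(A,b);return x,[np.linalg.norm((np.eye(3)-np.outer(d,d))@(x-o)) for o,d in rs]
E
python3 - <<'E'
from h import *
t=cam("top")
for n,uv,z in[("dial",(247,222),74),("handle",(182,210),93),("block",(190,143),20),("tin",(356,175),24),("match",(342,271),16),("boxcorners",(176,177),68),("",(158,232),68),("",(276,258),68),("",(281,196),68)]: print(n,plane(t,uv,z))
s=arm.sense();print(R.from_rotvec(s["tool_rot"]).as_matrix())
d=plane(t,(247,222),74);d[2]=92;sd=cam("side");print("dial in side",proj(sd,d))
a=cv2.imread("pics/top0.png")[160:275,140:300];b=cv2.imread("pics/side0.png")[155:265,195:335]
cv2.imwrite("pics/c0.png",np.vstack([cv2.resize(a,(560,400),interpolation=cv2.INTER_CUBIC)[:, :],]))
E
```

```text
dial [538.977  171.7546  74.    ]
handle [566.3662 308.5022  93.    ]
block [727.1483 307.854   20.    ]
tin [644.5926 -76.9967  24.    ]
match [424.2817 -40.2385  16.    ]
boxcorners [640.9351 327.9377  68.    ]
 [520.4179 367.4851  68.    ]
 [459.8011 110.0329  68.    ]
 [594.9696  96.9394  68.    ]
[[-0.9246  0.3809 -0.0006]
 [ 0.3809  0.9246 -0.0017]
 [-0.     -0.0018 -1.    ]]
dial in side [249.3657 200.978 ]
```

Call:
send_rows:
  targets:
    - {"slide": [-26.5, -19.6, 0], "rotation": [0, 0, 0], "jaw": 85}
    - {"slide": [-26.5, -19.6, 0], "rotation": [0, 0, 0], "jaw": 85}
    - {"slide": [-26.5, -19.6, 0], "rotation": [0, 0, 0], "jaw": 85}
    - {"slide": [-26.5, -19.6, 0], "rotation": [0, 0, 0], "jaw": 85}
    - {"slide": [-26.5, -19.6, 0], "rotation": [0, 0, 0], "jaw": 85}
    - {"slide": [-26.5, -19.6, 0], "rotation": [0, 0, 0], "jaw": 85}
    - {"slide": [-26.5, -19.6, 0], "rotation": [0, 0, 0], "jaw": 85}
    - {"slide": [-26.5, -19.6, 0], "rotation": [0, 0, 0], "jaw": 85}

```text
clock: 0.77
position: [393.8, 396.6, 231.0]
tool_rot: [-0.61, -3.081, 0.001]
contact_force: [0.6, -0.7, -1.1]
gripper_width: 85.1
grip_force: 0.0
```

Call:
send_rows:
  targets:
    - {"slide": [-26.5, -19.6, 0], "rotation": [0, 0, 0], "jaw": 85}
    - {"slide": [-26.5, -19.6, 0], "rotation": [0, 0, 0], "jaw": 85}
    - {"slide": [-26.5, -19.6, 0], "rotation": [0, 0, 0], "jaw": 85}
    - {"slide": [-26.5, -19.6, 0], "rotation": [0, 0, 0], "jaw": 85}
    - {"slide": [-26.5, -19.6, 0], "rotation": [0, 0, 0], "jaw": 85}
    - {"slide": [-26.5, -19.6, 0], "rotation": [0, 0, 0], "jaw": 85}
    - {"slide": [0, 0, 0], "rotation": [0, 0, 0], "jaw": 85}
    - {"slide": [0, 0, 0], "rotation": [0, 0, 0], "jaw": 85}
    - {"slide": [0, 0, 0], "rotation": [0, 0, 0], "jaw": 85}

```text
clock: 1.52
position: [495.1, 229.6, 231.0]
tool_rot: [-0.609, -3.081, -0.0]
contact_force: [0.3, 0.3, 0.2]
gripper_width: 84.8
grip_force: 0.0
```

```bash
cat > shot.py <<'E'
import sys,pickle
from h import *
s=arm.sense();im=arm.read_camera("wrist");n=sys.argv[1]
cv2.imwrite(f"pics/{n}.png",im);pickle.dump(s,open(f"pics/{n}.pkl","wb"))
print(s["clock"],s["position"],R.from_rotvec(s["tool_rot"]).as_matrix().round(3).tolist(),s["q"],s["contact_force"],s["gripper_width"])
E
python3 shot.py w1
```

```text
1.5167 [495.1227 229.6008 231.0199] [[-0.925, 0.381, -0.001], [0.381, 0.925, 0.0], [0.001, 0.0, -1.0]] [-0.6091  0.257   0.1187  1.8487 -0.0358  1.0385  0.7042] [0.3388 0.3254 0.1815] 84.84858001484872
```

View pics/w1.png

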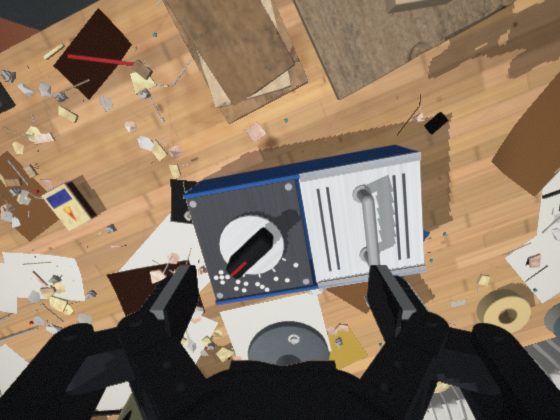

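The wrist view shows the dial flange at about (252,245), with the red pointer line at (238,268) beside the five-pip mark. The handle bar runs from (362,193) to (374,262). Next I segment these features.

```bash
cat > meas.py <<'E'
import sys,pickle
from h import *
def near(mask,p,amin=20):
    n,l,st,c=cv2.connectedComponentsWithStats(mask.astype(np.uint8));k=[i for i in range(1,n) if st[i,4]>=amin]
    i=min(k,key=lambda i:np.linalg.norm(c[i]-p));return (l==i),c[i],st[i,4]
def run(n,d0):
    im=cv2.imread(f"pics/{n}.png");s=pickle.load(open(f"pics/{n}.pkl","rb"));c=cam("wrist",s)
    h=cv2.cvtColor(im,cv2.COLOR_BGR2HSV);p=proj(c,d0);sc=np.linalg.norm(proj(c,d0+[10,0,0])-p)/10
    yy,xx=np.mgrid[:420,:560];r=np.hypot(xx-p[0],yy-p[1])
    red=(((h[...,0]<10)|(h[...,0]>170))&(h[...,1]>120)&(h[...,2]>60)&(r<45*sc))
    rm=near(red,p,8)
    fl=(h[...,1]<60)&(h[...,2]>130)&(r<50*sc)
    m,cc,a=near(fl,p,200)
    hull=cv2.convexHull(max(cv2.findContours(cv2.morphologyEx(m.astype(np.uint8),cv2.MORPH_OPEN,np.ones((3,3))),cv2.RETR_EXTERNAL,cv2.CHAIN_APPROX_NONE)[0],key=cv2.contourArea))
    e=cv2.fitEllipse(hull)
    ax=plane(c,e[0],74);rp=plane(c,rm[1],105)
    dk=(h[...,2]<55)&(r<34*sc); bm,bc,ba=near(dk,p,50)
    print(n,"proj",p,"ellipse",e,"diam mm",np.array(e[1])/sc,"axis@74",ax,"red px",rm[1],rm[2],"@105",rp,"bar px",bc,ba,cv2.minAreaRect(cv2.findNonZero(bm.astype(np.uint8))))
    v=rp-ax;print("red off",v[:2],np.hypot(*v[:2]),"angle",np.arctan2(v[1],v[0]))
    return c,e,rm
if __name__=="__main__": run(sys.argv[1],np.array([539,172,80.]))
E
python3 meas.py w1
python3 - <<'E'
from h import *;import pickle
s=pickle.load(open("pics/w1.pkl","rb"));c=cam("wrist",s)
for uv in[(362,193),(374,262)]:print(plane(c,uv,93))
for uv in[(185,197),(418,150),(425,271),(215,303)]:print(plane(c,uv,68))
E
```

```text
w1 proj [248.7102 248.4013] ellipse ((251.19601440429688, 244.9508056640625), (59.221168518066406, 64.77732849121094), 105.16182708740234) diam mm [69.3062 75.8085] axis@74 [538.6367 174.4639  74.    ] red px [238.253  268.4337] 83 @105 [545.3343 160.419  105.    ] bar px [251.2964 250.6767] 965 ((250.4625701904297, 252.03570556640625), (20.275861740112305, 54.62068557739258), 46.397178649902344)
red off [  6.6975 -14.0449] 15.560084995431255 angle -1.1258279036897585
[521.624  302.5727  93.    ]
[598.444  291.4217  93.    ]
[462.9555 130.5993  68.    ]
[509.0467 372.5401  68.    ]
[648.0556 345.5042  68.    ]
[594.451  100.7674  68.    ]
```

Call:
send_rows:
  targets:
    - {"slide": [-30.6, -17.2, 0], "rotation": [0, 0, 0], "jaw": 85}
    - {"slide": [-30.6, -17.2, 0], "rotation": [0, 0, 0], "jaw": 85}
    - {"slide": [0, 0, 0], "rotation": [0, 0, 0.1225], "jaw": 85}
    - {"slide": [0, 0, 0], "rotation": [0, 0, 0.1225], "jaw": 85}
    - {"slide": [0, 0, 0], "rotation": [0, 0, 0.1225], "jaw": 85}
    - {"slide": [0, 0, 0], "rotation": [0, 0, 0.1225], "jaw": 85}
    - {"slide": [0, 0, 0], "rotation": [0, 0, 0.1225], "jaw": 85}
    - {"slide": [0, 0, 0], "rotation": [0, 0, 0.1225], "jaw": 85}
    - {"slide": [0, 0, 0], "rotation": [0, 0, 0], "jaw": 85}
    - {"slide": [0, 0, 0], "rotation": [0, 0, 0], "jaw": 85}

```text
clock: 2.4
position: [538.4, 175.6, 231.1]
tool_rot: [-1.668, -2.661, 0.0]
contact_force: [-0.3, 0.1, 0.2]
gripper_width: 84.7
grip_force: 0.0
```

```bash
python3 shot.py w2; python3 meas.py w2
python3 - <<'E'
from meas import *
d=np.array([539,173,80.])
c1,e1,r1=run("w1",d);c2,e2,r2=run("w2",d)
print("flange",tri([ray(c1,e1[0]),ray(c2,e2[0])]));print("red",tri([ray(c1,r1[1]),ray(c2,r2[1])]))
E
```

```text
2.4 [538.4379 175.6108 231.1398] [[-0.436, 0.9, -0.0], [0.9, 0.436, 0.0], [0.0, -0.0, -1.0]] [-0.6164  0.2939  0.283   1.8106 -0.0938  1.0504  0.1527] [-0.291   0.0842  0.2344] 84.7390190855651
w2 proj [280.9721 196.2287] ellipse ((282.57464599609375, 192.5662841796875), (66.17057800292969, 68.43531799316406), 95.22064971923828) diam mm [68.4589 70.8019] axis@74 [539.5002 174.7331  74.    ] red px [281.6364 216.7778] 99 @105 [545.4572 160.3511 105.    ] bar px [282.9359 195.8189] 889 ((282.97119140625, 198.2822265625), (17.353042602539062, 59.1298942565918), 3.0940582752227783)
red off [  5.957 -14.382] 15.566873807942358 angle -1.1781076829542816
w1 proj [249.1628 248.347 ] ellipse ((251.19601440429688, 244.9508056640625), (59.221168518066406, 64.77732849121094), 105.16182708740234) diam mm [69.3032 75.8053] axis@74 [538.5089 174.984   74.    ] red px [238.253  268.4337] 83 @105 [545.2048 160.9354 105.    ] bar px [251.3081 250.6504] 964 ((250.46058654785156, 252.03746032714844), (20.263734817504883, 54.62870788574219), 46.46879959106445)
red off [  6.6958 -14.0486] 15.562722531169808 angle -1.1260285335789115
w2 proj [281.3967 195.3815] ellipse ((282.57464599609375, 192.5662841796875), (66.17057800292969, 68.43531799316406), 95.22064971923828) diam mm [68.3965 70.7374] axis@74 [539.5002 174.7331  74.    ] red px [281.6364 216.7778] 99 @105 [545.4572 160.3511 105.    ] bar px [282.9278 195.7463] 887 ((282.97119140625, 198.2822265625), (17.353042602539062, 59.1298942565918), 3.0940582752227783)
red off [  5.957 -14.382] 15.566873807942358 angle -1.1781076829542816
flange (array([539.9406, 173.8868,  70.3479]), [np.float64(0.04952679367745207), np.float64(0.04952679367745193)])
red (array([545.6203, 160.3272, 104.1014]), [np.float64(0.25952671795351356), np.float64(0.25952671795348076)])
```

View pics/w2.png

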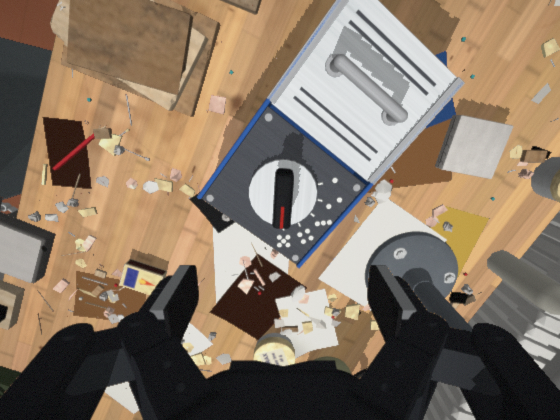

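The w2 view shows the dial at (282,195), with the bar vertical in the image and the red end at (282,217). The pips run from five at (284,240) round to one at (333,178), and the handle posts are at (333,66) and (398,118). The triangulated heights of 70 and 104 mm agree with the given 74 and 105.

Run:
```python
from meas import *
ax=np.array([539.5,174.5])
for n in("w1","w2"):
    im=cv2.imread(f"pics/{n}.png");c=cam("wrist",pickle.load(open(f"pics/{n}.pkl","rb")))
    g=im.min(2);k,l,st,ce=cv2.connectedComponentsWithStats((g>150).astype(np.uint8))
    o=[]
    for i in range(1,k):
        if st[i,4]<60:
            q=plane(c,ce[i],68)[:2]-ax;r=np.hypot(*q)
            if 38<r<68:o.append((round(np.arctan2(q[1],q[0]),3),round(r,1),st[i,4]))
    print(n,sorted(o))
c1=cam("wrist",pickle.load(open("pics/w1.pkl","rb")));c2=cam("wrist",pickle.load(open("pics/w2.pkl","rb")))
A,B=plane(c2,(333,66),93),plane(c2,(398,118),93);print(A,B,(A+B)/2,np.linalg.norm(B-A),np.arctan2(*(B-A)[[1,0]]))
for a,b in[((362,193),(333,66)),((374,262),(398,118))]:print(tri([ray(c1,a),ray(c2,b)]))
P=[plane(c2,u,68)[:2] for u in((200,197),(303,264),(371,186),(272,103))]
for i in range(3):v=P[i+1]-P[i];print(np.hypot(*v),np.arctan2(v[1],v[0]))
```

```text
w1 [(np.float64(-1.454), np.float64(67.7), np.int32(4)), (np.float64(-1.012), np.float64(51.9), np.int32(16)), (np.float64(-0.749), np.float64(52.1), np.int32(16)), (np.float64(-0.731), np.float64(61.8), np.int32(17)), (np.float64(-0.58), np.float64(61.1), np.int32(15)), (np.float64(-0.563), np.float64(52.3), np.int32(16)), (np.float64(-0.215), np.float64(56.2), np.int32(48)), (np.float64(0.141), np.float64(52.0), np.int32(16)), (np.float64(0.318), np.float64(61.0), np.int32(17)), (np.float64(0.683), np.float64(40.6), np.int32(8)), (np.float64(0.688), np.float64(56.0), np.int32(17))]
w2 [(np.float64(-1.107), np.float64(43.1), np.int32(1)), (np.float64(-0.759), np.float64(52.8), np.int32(20)), (np.float64(-0.74), np.float64(62.0), np.int32(21)), (np.float64(-0.59), np.float64(61.8), np.int32(18)), (np.float64(-0.58), np.float64(52.8), np.int32(19)), (np.float64(-0.312), np.float64(52.3), np.int32(22)), (np.float64(-0.229), np.float64(41.4), np.int32(9)), (np.float64(-0.227), np.float64(56.8), np.int32(19)), (np.float64(-0.148), np.float64(61.8), np.int32(21)), (np.float64(0.13), np.float64(51.7), np.int32(22)), (np.float64(0.215), np.float64(40.8), np.int32(9)), (np.float64(0.299), np.float64(61.2), np.int32(23)), (np.float64(0.661), np.float64(40.3), np.int32(10)), (np.float64(0.671), np.float64(55.8), np.int32(24))]
[527.2472 299.1045  93.    ] [600.539  287.2563  93.    ] [563.8931 293.1804  93.    ] 74.24338191945606 -0.1602705298788988
(array([529.3293, 304.8658,  70.4113]), [np.float64(1.6327266179449442), np.float64(1.6327266179451154)])
(array([604.4556, 290.9025,  82.621 ]), [np.float64(2.1861459951143916), np.float64(2.186145995114484)])
137.38556576048572 -0.1726823723846469
115.5894087123543 1.3748239930679933
132.222677864621 2.9190749300244763
```

Call:
send_rows:
  targets:
    - {"slide": [-1.5, 0.5, 30], "rotation": [0, 0, 0], "jaw": 60}
    - {"slide": [0, 0, 36], "rotation": [0, 0, 0], "jaw": 60}
    - {"slide": [0, 0, 36], "rotation": [0, 0, 0], "jaw": 60}
    - {"slide": [0, 0, 25], "rotation": [0, 0, 0], "jaw": 60}
    - {"slide": [0, 0, 13], "rotation": [0, 0, 0], "jaw": 60}
    - {"slide": [0, 0, 13], "rotation": [0, 0, 0], "jaw": 60}
    - {"slide": [0, 0, 0], "rotation": [0, 0, 0], "jaw": 60}
    - {"slide": [0, 0, 0], "rotation": [0, 0, 0], "jaw": 60}
  force: 40

```text
clock: 3.12
position: [539.8, 173.1, 77.9]
tool_rot: [-1.673, -2.658, 0.001]
contact_force: [-0.1, 0.4, -0.1]
gripper_width: 59.8
grip_force: 0.0
```

Call:
send_rows:
  targets:
    - {"slide": [0, 0, 0], "rotation": [0, 0, 0], "jaw": 10}
    - {"slide": [0, 0, 0], "rotation": [0, 0, 0], "jaw": 10}
    - {"slide": [0, 0, 0], "rotation": [0, 0, 0], "jaw": 10}
    - {"slide": [0, 0, 0], "rotation": [0, 0, 0], "jaw": 10}
    - {"slide": [0, 0, 0], "rotation": [0, 0, 0], "jaw": 10}
    - {"slide": [0, 0, 0], "rotation": [0, 0, 0], "jaw": 10}
    - {"slide": [0, 0, 0], "rotation": [0, 0, 0], "jaw": 10}
    - {"slide": [0, 0, 0], "rotation": [0, 0, 0], "jaw": 10}
  force: 40

```text
clock: 3.78
position: [539.9, 172.6, 79.4]
tool_rot: [-1.676, -2.657, 0.0]
contact_force: [-3.1, -1.6, 4.6]
gripper_width: 17.5
grip_force: 39.6
```

```bash
python3 shot.py w3
```

```text
3.7833 [539.8588 172.6059  79.4041] [[-0.431, 0.902, -0.001], [0.902, 0.431, 0.0], [0.0, -0.0, -1.0]] [-0.5706  0.4792  0.2435  1.9448 -0.1666  0.7371  0.2157] [-3.097  -1.594   4.5706] 17.525411555492965
```

View pics/w3.png

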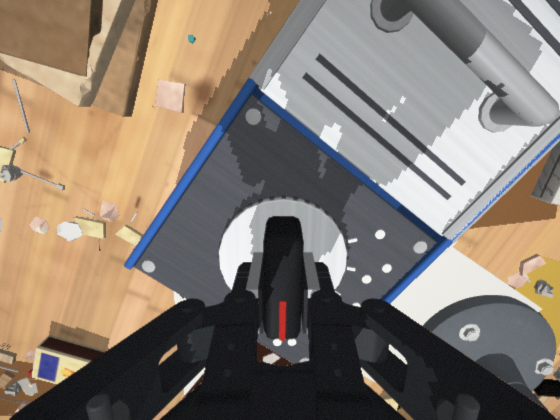

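The bar is gripped: it stands vertical at column 284, with the red line at (283,320) between the fingers. Turning left to two.

Call:
send_rows:
  targets:
    - {"slide": [0, 0, -1], "rotation": [0, 0, -0.1], "jaw": 10}
    - {"slide": [0, 0, 0], "rotation": [0, 0, -0.11], "jaw": 10}
    - {"slide": [0, 0, 0], "rotation": [0, 0, -0.11], "jaw": 10}
    - {"slide": [0, 0, 0], "rotation": [0, 0, -0.11], "jaw": 10}
    - {"slide": [0, 0, 0], "rotation": [0, 0, -0.11], "jaw": 10}
    - {"slide": [0, 0, 0], "rotation": [0, 0, -0.11], "jaw": 10}
    - {"slide": [0, 0, 0], "rotation": [0, 0, -0.11], "jaw": 10}
    - {"slide": [0, 0, 0], "rotation": [0, 0, -0.11], "jaw": 10}
    - {"slide": [0, 0, 0], "rotation": [0, 0, -0.11], "jaw": 10}
    - {"slide": [0, 0, 0], "rotation": [0, 0, -0.11], "jaw": 10}
  force: 40

```text
clock: 4.67
position: [540.5, 173.5, 79.5]
tool_rot: [0.048, 3.14, 0.002]
contact_force: [1.7, 2.0, -4.2]
gripper_width: 17.6
grip_force: 39.5
```

Call:
send_rows:
  targets:
    - {"slide": [0, 0, 0], "rotation": [0, 0, -0.11], "jaw": 10}
    - {"slide": [0, 0, 0], "rotation": [0, 0, -0.11], "jaw": 10}
    - {"slide": [0, 0, 0], "rotation": [0, 0, -0.05], "jaw": 10}
    - {"slide": [0, 0, 0], "rotation": [0, 0, 0], "jaw": 10}
    - {"slide": [0, 0, 0], "rotation": [0, 0, 0], "jaw": 10}
    - {"slide": [0, 0, 0], "rotation": [0, 0, 0], "jaw": 10}
  force: 40

```text
clock: 5.17
position: [540.4, 173.9, 79.5]
tool_rot: [-0.366, 3.119, 0.002]
contact_force: [1.4, 3.8, -4.4]
gripper_width: 17.3
grip_force: 38.9
```

```bash
python3 shot.py w4
```

```text
5.1667 [540.4347 173.8723  79.4544] [[-0.973, -0.232, 0.001], [-0.232, 0.973, 0.001], [-0.001, 0.001, -1.0]] [-0.3039  0.4757 -0.1053  1.9276  0.0702  0.7402  1.3553] [ 1.3739  3.7901 -4.3856] 17.291257596868956
```

View pics/w4.png

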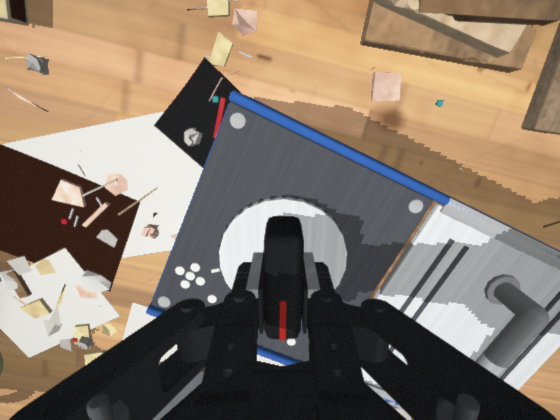

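The bar is still vertical in the grip, and one of the two-mark pips at (291,341) sits just by the pointer as expected. The dial is on two, at about 0.45. Next, right to four.

Call:
send_rows:
  targets:
    - {"slide": [0, 0, 0], "rotation": [0, 0, 0], "jaw": 10}
    - {"slide": [0, 0, 0], "rotation": [0, 0, 0.05], "jaw": 10}
    - {"slide": [0, 0, 0], "rotation": [0, 0, 0.11], "jaw": 10}
    - {"slide": [0, 0, 0], "rotation": [0, 0, 0.11], "jaw": 10}
    - {"slide": [0, 0, 0], "rotation": [0, 0, 0.11], "jaw": 10}
    - {"slide": [0, 0, 0], "rotation": [0, 0, 0.11], "jaw": 10}
    - {"slide": [0, 0, 0], "rotation": [0, 0, 0.11], "jaw": 10}
    - {"slide": [0, 0, 0], "rotation": [0, 0, 0.11], "jaw": 10}
    - {"slide": [0, 0, 0], "rotation": [0, 0, 0.11], "jaw": 10}
    - {"slide": [0, 0, 0], "rotation": [0, 0, 0.08], "jaw": 10}
  force: 40

```text
clock: 6.05
position: [540.2, 172.9, 79.5]
tool_rot: [1.034, 2.966, -0.0]
contact_force: [0.6, 2.0, -3.8]
gripper_width: 17.5
grip_force: 39.0
```

Call:
send_rows:
  targets:
    - {"slide": [0, 0, 0], "rotation": [0, 0, 0], "jaw": 10}
    - {"slide": [0, 0, 0], "rotation": [0, 0, 0], "jaw": 10}
    - {"slide": [0, 0, 0], "rotation": [0, 0, 0], "jaw": 10}
    - {"slide": [0, 0, 0], "rotation": [0, 0, 0], "jaw": 10}
    - {"slide": [0, 0, 0], "rotation": [0, 0, 0], "jaw": 10}
  force: 40

```text
clock: 6.47
position: [540.2, 172.9, 79.5]
tool_rot: [-1.026, -2.969, -0.001]
contact_force: [1.3, 2.2, -1.7]
gripper_width: 17.4
grip_force: 39.5
```

```bash
python3 shot.py w5
```

```text
6.4667 [540.249  172.8863  79.4797] [[-0.787, 0.617, 0.0], [0.617, 0.787, 0.0], [0.0, 0.0, -1.0]] [-0.4787  0.4731  0.1231  1.9386 -0.084   0.7344  0.599 ] [ 1.3463  2.2034 -1.709 ] 17.400763630276526
```

View pics/w5.png

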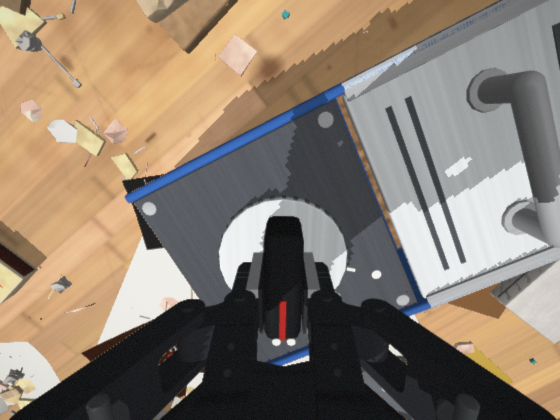

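The four-mark pips at (276,341) and (291,341) lie symmetrically about the red line at column 283, so the dial is squarely on four. Next, left to one.

Call:
send_rows:
  targets:
    - {"slide": [0, 0, 0], "rotation": [0, 0, -0.1], "jaw": 10}
    - {"slide": [0, 0, 0], "rotation": [0, 0, -0.11], "jaw": 10}
    - {"slide": [0, 0, 0], "rotation": [0, 0, -0.11], "jaw": 10}
    - {"slide": [0, 0, 0], "rotation": [0, 0, -0.11], "jaw": 10}
    - {"slide": [0, 0, 0], "rotation": [0, 0, -0.11], "jaw": 10}
    - {"slide": [0, 0, 0], "rotation": [0, 0, -0.11], "jaw": 10}
    - {"slide": [0, 0, 0], "rotation": [0, 0, -0.11], "jaw": 10}
    - {"slide": [0, 0, 0], "rotation": [0, 0, -0.11], "jaw": 10}
    - {"slide": [0, 0, 0], "rotation": [0, 0, -0.11], "jaw": 10}
    - {"slide": [0, 0, 0], "rotation": [0, 0, -0.11], "jaw": 10}
  force: 40

```text
clock: 7.35
position: [540.4, 174.1, 79.4]
tool_rot: [-0.671, 3.068, 0.003]
contact_force: [1.8, 5.2, -3.8]
gripper_width: 17.3
grip_force: 39.9
```

Call:
send_rows:
  targets:
    - {"slide": [0, 0, 0], "rotation": [0, 0, -0.11], "jaw": 10}
    - {"slide": [0, 0, 0], "rotation": [0, 0, -0.11], "jaw": 10}
    - {"slide": [0, 0, 0], "rotation": [0, 0, -0.04], "jaw": 10}
    - {"slide": [0, 0, 0], "rotation": [0, 0, 0], "jaw": 10}
    - {"slide": [0, 0, 0], "rotation": [0, 0, 0], "jaw": 10}
    - {"slide": [0, 0, 0], "rotation": [0, 0, 0], "jaw": 10}
    - {"slide": [0, 0, 0], "rotation": [0, 0, 0], "jaw": 10}
    - {"slide": [0, 0, 0], "rotation": [0, 0, 0], "jaw": 10}
  force: 40

```text
clock: 8.02
position: [540.2, 174.3, 79.5]
tool_rot: [-1.056, 2.957, 0.003]
contact_force: [1.8, 4.8, -2.3]
gripper_width: 17.5
grip_force: 39.2
```

```bash
python3 shot.py w6
```

```text
8.0167 [540.2239 174.3319  79.452 ] [[-0.774, -0.633, 0.001], [-0.633, 0.774, 0.002], [-0.002, 0.001, -1.0]] [-0.2158  0.4839 -0.2204  1.9224  0.1476  0.7493  1.7368] [ 1.8027  4.8037 -2.2763] 17.46676837082143
```

View pics/w6.png

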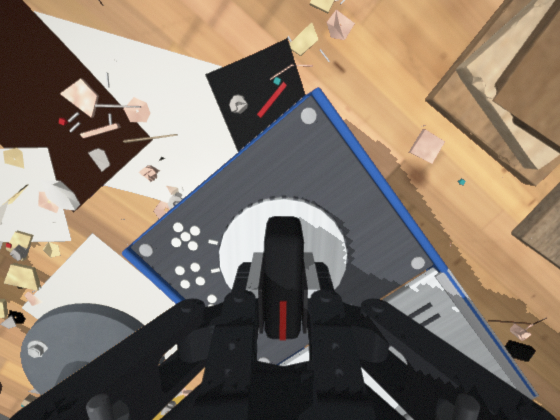

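The dial is on one: the bar angle is 0.686 and the pips of five to three are visible at left. Now I release, rise, square up to the box and hover over the handle.

Call:
send_rows:
  targets:
    - {"slide": [0, 0, 0], "rotation": [0, 0, 0], "jaw": 60}
    - {"slide": [0, 0, 0], "rotation": [0, 0, 0], "jaw": 60}
    - {"slide": [0, 0, 0], "rotation": [0, 0, 0], "jaw": 60}
    - {"slide": [0, 0, 0], "rotation": [0, 0, 0], "jaw": 60}
    - {"slide": [0, 0, -20], "rotation": [0, 0, 0], "jaw": 60}
    - {"slide": [0, 0, -35], "rotation": [0, 0, 0], "jaw": 60}
    - {"slide": [0, 0, -35], "rotation": [0, 0, 0], "jaw": 60}
    - {"slide": [0, 0, -30], "rotation": [0, 0, 0], "jaw": 60}

```text
clock: 8.73
position: [540.3, 172.4, 201.3]
tool_rot: [-1.053, 2.959, -0.001]
contact_force: [1.8, 0.7, -0.7]
gripper_width: 59.9
grip_force: 0.0
```

Call:
send_rows:
  targets:
    - {"slide": [0, 0, 0], "rotation": [0, 0, 0.1], "jaw": 60}
    - {"slide": [0, 0, 0], "rotation": [0, 0, 0.115], "jaw": 60}
    - {"slide": [0, 0, 0], "rotation": [0, 0, 0.115], "jaw": 60}
    - {"slide": [0, 0, 0], "rotation": [0, 0, 0.115], "jaw": 60}
    - {"slide": [0, 0, 0], "rotation": [0, 0, 0.115], "jaw": 60}
    - {"slide": [0, 0, 0], "rotation": [0, 0, 0.115], "jaw": 60}
    - {"slide": [0, 0, 0], "rotation": [0, 0, 0.115], "jaw": 60}
    - {"slide": [0, 0, 0], "rotation": [0, 0, 0.11], "jaw": 60}
    - {"slide": [0, 27, 0], "rotation": [0, 0, 0], "jaw": 60}
    - {"slide": [0, 35, 0], "rotation": [0, 0, 0], "jaw": 60}

```text
clock: 9.57
position: [554.2, 229.7, 199.6]
tool_rot: [0.349, 3.122, -0.004]
contact_force: [0.9, 0.0, 0.4]
gripper_width: 60.2
grip_force: 0.0
```

Call:
send_rows:
  targets:
    - {"slide": [0, 35, 0], "rotation": [0, 0, 0], "jaw": 60}
    - {"slide": [0, 30, 0], "rotation": [0, 0, 0], "jaw": 60}
    - {"slide": [0, 0, 0], "rotation": [0, 0, 0], "jaw": 60}
    - {"slide": [0, 0, 0], "rotation": [0, 0, 0], "jaw": 60}

```text
clock: 9.9
position: [566.8, 298.7, 198.8]
tool_rot: [-0.333, -3.123, 0.0]
contact_force: [1.2, -0.8, -0.3]
gripper_width: 59.8
grip_force: 0.0
```

```bash
python3 shot.py w7
```

```text
9.9 [566.7827 298.7294 198.8076] [[-0.978, 0.211, -0.001], [0.211, 0.978, -0.0], [0.001, -0.0, -1.0]] [-0.4798  0.443  -0.0976  1.6526  0.0477  1.0491  0.7666] [ 1.1551 -0.8433 -0.3218] 59.81759229156808
```

View pics/w7.png

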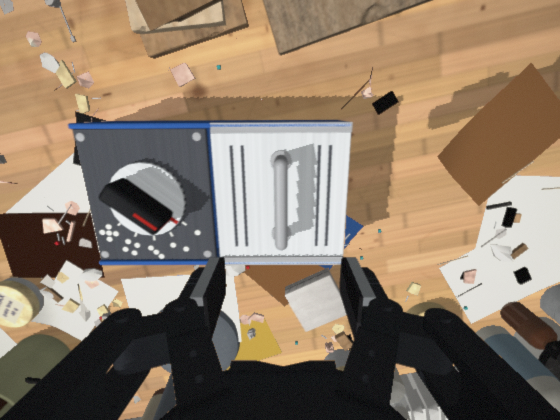

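The pointer is on one, with the red line aiming at the single pip. The handle stands vertical at column 281, rows 156–248, centred under the gripper. One quick check of its height across views.

Run:
```python
from meas import *
C={n:cam("wrist",pickle.load(open(f"pics/{n}.pkl","rb"))) for n in("w1","w2","w7")}
px={"w1":(369,228),"w2":(367,92),"w7":(281,202)}
print(tri([ray(C[n],px[n]) for n in px]));print({n:plane(C[n],px[n],95) for n in px})
```

```text
(array([567.0219, 297.665 ,  77.7884]), [np.float64(2.2476973416778723), np.float64(1.784748057177116), np.float64(0.486165519120001)])
{'w1': array([558.4201, 297.5981,  95.    ]), 'w2': array([563.3507, 293.0508,  95.    ]), 'w7': array([562.0142, 298.4017,  95.    ])}
```

Call:
send_rows:
  targets:
    - {"slide": [2, 0, 25], "rotation": [0, 0, 0], "jaw": 60}
    - {"slide": [0, 0, 35], "rotation": [0, 0, 0], "jaw": 60}
    - {"slide": [0, 0, 25], "rotation": [0, 0, 0], "jaw": 60}
    - {"slide": [0, 0, 15], "rotation": [0, 0, 0], "jaw": 60}
    - {"slide": [0, 0, 12], "rotation": [0, 0, 0], "jaw": 60}
    - {"slide": [0, 0, 9], "rotation": [0, 0, 0], "jaw": 60}
    - {"slide": [0, 0, 0], "rotation": [0, 0, 0], "jaw": 60}

```text
clock: 10.53
position: [564.9, 295.7, 76.8]
tool_rot: [-0.34, -3.121, 0.003]
contact_force: [0.0, -0.2, 0.5]
gripper_width: 60.1
grip_force: 0.0
```

Call:
send_rows:
  targets:
    - {"slide": [0, 0, 0], "rotation": [0, 0, 0], "jaw": 4}
    - {"slide": [0, 0, 0], "rotation": [0, 0, 0], "jaw": 4}
    - {"slide": [0, 0, 0], "rotation": [0, 0, 0], "jaw": 4}
    - {"slide": [0, 0, 0], "rotation": [0, 0, 0], "jaw": 4}
    - {"slide": [0, 0, 0], "rotation": [0, 0, 0], "jaw": 4}
    - {"slide": [0, 0, 0], "rotation": [0, 0, 0], "jaw": 4}
    - {"slide": [0, 0, 0], "rotation": [0, 0, 0], "jaw": 4}
    - {"slide": [0, 0, 0], "rotation": [0, 0, 0], "jaw": 4}
    - {"slide": [0, 0, 0], "rotation": [0, 0, 0], "jaw": 4}
  force: 40

```text
clock: 11.28
position: [566.1, 297.9, 79.5]
tool_rot: [0.338, 3.122, 0.002]
contact_force: [0.0, 0.3, 6.1]
gripper_width: 10.4
grip_force: 39.3
```

Call:
send_rows:
  targets:
    - {"slide": [0, 5, -1], "rotation": [0, 0, 0], "jaw": 4}
    - {"slide": [0, 8, 0], "rotation": [0, 0, 0], "jaw": 4}
    - {"slide": [0, 8, 0], "rotation": [0, 0, 0], "jaw": 4}
    - {"slide": [0, 9, 0], "rotation": [0, 0, 0], "jaw": 4}
    - {"slide": [0, 9, 0], "rotation": [0, 0, 0], "jaw": 4}
    - {"slide": [0, 9, 0], "rotation": [0, 0, 0], "jaw": 4}
    - {"slide": [0, 9, 0], "rotation": [0, 0, 0], "jaw": 4}
    - {"slide": [0, 9, 0], "rotation": [0, 0, 0], "jaw": 4}
    - {"slide": [0, 7, 0], "rotation": [0, 0, 0], "jaw": 4}
    - {"slide": [0, 5, 0], "rotation": [0, 0, 0], "jaw": 4}

```text
clock: 12.12
position: [582.4, 375.6, 79.6]
tool_rot: [0.336, 3.123, 0.002]
contact_force: [-0.8, -2.2, 7.0]
gripper_width: 10.7
grip_force: 39.6
```

Call:
send_rows:
  targets:
    - {"slide": [0, 4, 0], "rotation": [0, 0, 0], "jaw": 4}
    - {"slide": [0, 3, 0], "rotation": [0, 0, 0], "jaw": 4}
    - {"slide": [0, 0, 0], "rotation": [0, 0, 0], "jaw": 4}
    - {"slide": [0, 0, 0], "rotation": [0, 0, 0], "jaw": 4}
    - {"slide": [0, 0, 0], "rotation": [0, 0, 0], "jaw": 4}

```text
clock: 12.53
position: [583.5, 381.0, 79.6]
tool_rot: [-0.338, -3.123, -0.0]
contact_force: [-1.1, -2.0, 5.7]
gripper_width: 10.5
grip_force: 39.6
```

Call:
send_rows:
  targets:
    - {"slide": [0, 2, 0], "rotation": [0, 0, 0], "jaw": 4}
    - {"slide": [0, 0, 0], "rotation": [0, 0, 0], "jaw": 4}
    - {"slide": [0, 0, 0], "rotation": [0, 0, 0], "jaw": 4}

```text
clock: 12.78
position: [583.5, 381.1, 79.5]
tool_rot: [-0.339, -3.122, 0.005]
contact_force: [-3.2, -6.2, 8.7]
gripper_width: 10.1
grip_force: 39.9
```

Call:
send_rows:
  targets:
    - {"slide": [0, 0, 0], "rotation": [0, 0, 0], "jaw": 60}
    - {"slide": [0, 0, 0], "rotation": [0, 0, 0], "jaw": 60}
    - {"slide": [0, 0, 0], "rotation": [0, 0, 0], "jaw": 60}
    - {"slide": [0, 0, 0], "rotation": [0, 0, 0], "jaw": 60}
    - {"slide": [0, 0, -20], "rotation": [0, 0, 0], "jaw": 60}
    - {"slide": [0, 0, -30], "rotation": [0, 0, 0], "jaw": 60}
    - {"slide": [0, 0, -30], "rotation": [0, 0, 0], "jaw": 60}
    - {"slide": [0, 0, -30], "rotation": [0, 0, 0], "jaw": 60}
    - {"slide": [0, 0, 0], "rotation": [0, 0, 0], "jaw": 60}
    - {"slide": [0, 0, 0], "rotation": [0, 0, 0], "jaw": 60}

```text
clock: 13.62
position: [585.0, 383.6, 191.7]
tool_rot: [0.338, 3.12, 0.006]
contact_force: [-0.5, 0.9, -0.9]
gripper_width: 59.7
grip_force: 0.0
```

```bash
python3 shot.py w8
```

```text
13.6167 [584.979  383.5683 191.7092] [[-0.977, 0.214, 0.004], [0.214, 0.977, 0.003], [-0.003, 0.004, -1.0]] [-0.5788  0.5392 -0.0924  1.5123  0.0532  1.0875  0.6727] [-0.4786  0.8651 -0.9195] 59.737372611186615
```

View pics/w8.png

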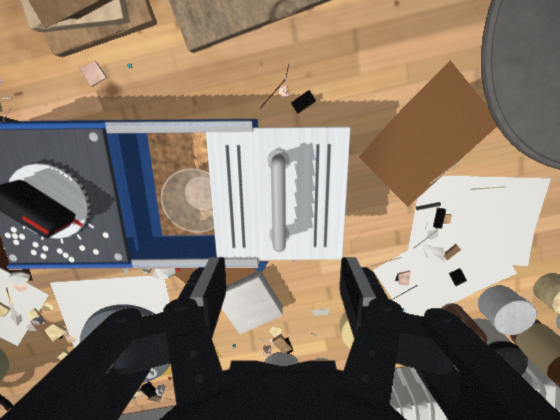

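The lid is against its stop, with its handle at (280,200) and the bowl visible at (195,200). The dial is still on one, the block is in place at (250,302), and the gripper is clear. Handing in.

```bash
python3 -c "
from cell import arm
print(arm.sign_off())"
```

```text
the job is handed in; nothing more can be done
None
```

The dial was stopped on two, four and one in turn, then the lid was slid to its stop (about 85 mm) with the dial left on one; the robot never went near the tin or matchbox, the block looks unmoved, and the job is handed in at about 13.6 s, with no verdict returned.

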